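# Shift the kitchen drive into its juicing gear

### The arm

A 6-joint arm with a two-finger parallel gripper is mounted at the origin on the work surface. World frame = base frame: x ahead of the robot, y to its left, z up, the work surface at z = 0. Lengths are in m, angles in rad, forces in N, time in s.
With the tool pointing down it reaches from about 0.325 to 0.85 m from the base axis. Payload 4.4 kg.
Tool frame: the origin (TCP) lies on the centre line of the jaws, within the pads' length; the fingertips stand robot.tips_ahead ahead of it and the grasp point (between the pads) lies 6 mm ahead of it (robot.tips_ahead is the distance from the TCP to the fingertips, in m); z points along the fingers, y is the line along which they close (so a half turn about z gives the same grasp; the last joint's range is limited). The gripper opens to 94 mm and grips with 3 to 60 N. Pads are 16 mm wide; open, the fingers measure 119 mm over their backs; the gripper's body (75 mm by 177 mm) begins 78 mm behind the grasp point.
Start: joints at [1.091, 0.207, 1.542, -0, 1.393, -0.15], TCP at [0.186, 0.544, 0.23] pointing down, gripper open.
Joint ranges: [-2.73, 2.73], [-0.86, 2.22], [0.23, 2.46], [-1.11, 4.25], [0.08, 2.63], [-2.82, 2.82]. Speed limits (rad/s): [2.79, 2.79, 3.14, 3.14, 3.14, 3.14].

### API

Orientations are given as [roll, pitch, yaw] about the fixed x, y, z axes, in that order (R = Rz(yaw) Ry(pitch) Rx(roll)).
In Python, from rig import robot, viewer, ticket gives the robot as it stands.
- The arm moves only by the tool jog_arm, never from a script. Its argument "targets" is a list of rows, each a list of 7 numbers: the closure in counts, from 0 (fully open) to 255 (shut), then the shift along the tool's x, y, z in m, then the turn, a rotation vector about the tool's x, y, z in degrees. In form: [[grip, x, y, z, ax, ay, az], ...]. A call has 1 to 10 rows; each row is the pose to reach, as a shift and turn from the pose commanded when the call began, along the tool's axes at that moment; what a row does not reach only later rows make up. A row lasts 1/12 s, in which the tool goes at most 41.7 mm and 7.16 degrees, less where a joint would pass 70% of its speed; a pose out of reach is approached as far as the arm can. A call with a gripper value outside its range is refused whole. The fingers move at their own pace and stop on an object; "grip_force" is the grip in N (left out, the last holds). Time passes only in rows, so rows that repeat a pose let the fingers close. It gives the time, the measured TCP pose, the force, the opening and the grip force at its end, in the units of the state.
- robot.get_obs(): the state, without advancing time (a new reading comes with each control period).
- viewer.snapshot(name): name is "side" or "top" or "wrist"; returns the picture (400x640x3 uint8, red, green, blue); there is no depth.
- viewer.camera_params(name): a dict with "fx", "fy", "cx", "cy" (pixels), "k1" (the pictures are not rectified: a ray, as slopes to the right and down, at radius r is drawn at 1 + k1 r^2 times it, then the intrinsics apply), "R" (3x3) and "t" (3): a world point X has camera coordinates R X + t. Camera axes: x right, y down, z forward; pixel columns grow to the right and rows downward; lengths in m; the calibration is good to about 2 mm. A picture is of the moment at which its call begins: read the wrist's pose just before it. camera_params takes no time and is no camera call; for the wrist camera it gives the pose at the moment of the call.
- ticket.close_job(): hands the job in; it is judged then, once.
The state is a dict: "clock": time; "qpos": joint angles; "qd": joint speeds; "effort": joint torques, N m; "tool_pos": TCP position; "orientation": TCP orientation; "wrist_force": force on the tool from outside, world axes, zero at the start; "ft_torque": the same for the moment, N m; "gripper_width": finger opening in m; "grip_force": force on a finger pad.
Only numpy, scipy, OpenCV 4.12 (cv2) and the standard library are available. Lean on these libraries where they do the work, as an engineer would, in place of code of your own. Each camera call takes 0.05 s, during which the arm holds its last target. There are 200 camera calls.

### The job

The selector lever of the kitchen drive unit is somewhere in the left leg of its H-shaped gate. Push its ball knob with the fingertips, without gripping it, along the gate and fully home into the slot marked with three studs (the far one on the right, as seen from the robot), without running it into the four-stud slot, forcing it against the gate or hitting the slot's end hard. Leave the jug and everything else on the counter where it stands, and finish clear of the lever.

Things in the scene. Friction and masses are not known exactly. Their poses are not given: they have to be found in the camera images.
- drive_unit: White drive unit, fixed, 320 x 170 mm. Origin on the counter under its middle; x points from the gate tower (near the robot) to the low jug deck (far), y to its left, z up; yaw within +-20 deg. Tower: x -150 to 0, y +-85 mm, flat steel gate plate on top at z 116. Deck: x 0 to 170, top z 50 mm.
- gate_centre (a point): Centre of the H opening, on the plate's top (unit frame -75, 0, 116 mm), axes as the unit. Two legs along x, 16 mm wide, at y +25 (left) and -25 mm (right), x -30 to +30; joined by a cross passage 16 mm wide along y at x 0, its corners rounded (r 8). Low raised studs beyond the leg ends mark the slots: one far left (x+, y+), two near left, three far right (x+, y-), four near right.
- target_slot (a point): Where the lever's stick stands in the plate when home in the three-stud slot: 25 mm to +x and 25 mm to -y of gate_centre, on the plate's top.
- knob (a point): Centre of the lever's black ball knob, 34 mm across, on a round 10 mm stick. The lever pivots 100 mm below gate_centre; the knob is 160 mm from the pivot, 60 mm above the plate upright, 50 to 55 mm when tilted into a slot. At a slot's end it is about 40 mm from gate_centre in both x and y. The lever stays where it is left; pushing the knob takes about 2.5 N.
- lever_fore_aft (a joint): Tilt of the lever along the drive unit's x, rad: 0 in line with the cross passage, positive away from the robot (+x), about +0.245 at the end of the far slots and -0.245 at the end of the near ones. Crossing needs it within about 0.03 of 0. Starts anywhere from -0.24 to 0.24.
- lever_sideways (a joint): Tilt of the lever along the drive unit's y, rad: positive to the right (-y); about +0.25 (0.22 to 0.27) in the right leg, -0.25 in the left leg, where it starts.
- reamer_jug: Blue plastic reamer jug, bystander, stands loose on the drive's deck, its centre about 167 mm beyond gate_centre; origin under its centre, radius 56 mm, 120 mm tall, handle along its +x to 92 mm.
- silicone_lid: Grey silicone lid, bystander, 100 mm across, 22 mm tall with its nub; lies on the counter left of the jug deck.
- tablespoon: Steel tablespoon, bystander, 190 mm long, lies on the counter right of the drive.
- tumbler: Green glass tumbler, bystander, 72 mm across, 105 mm tall, origin under its centre; stands on the counter left of the gate tower.
- ramekin: White ramekin, bystander, 84 mm across, 45 mm tall, on the counter out to one side.
- storage_jar: Glass jar with steel cap, bystander, 76 mm across, 120 mm tall, out to one side.
- pepper_mill: Dark wooden pepper mill, bystander, 52 mm across, 150 mm tall, out to one side.

How it is judged:
By the outcome, as a careful person would: the job done as asked, in the order asked, and still so for the second after the job is handed in, with the robot touching nothing.
It also fails if it takes over 53 s, if anything falls off the work surface, if the arm or the gripper's body presses on something with over 40 N, if the wrist force passes 120 N, or if a joint passes its speed limit or range.

## Working session

There is one attempt and no reset: what is moved stays moved. The work goes in short steps, Python scripts to look and compute and a tool call to move; the robot and the scene stay as the last step left them, time stands still between calls to the robot, and variables do not carry over. Pictures are saved under pics/ and viewed, at most 10 in all, crops included, and the job is handed in when it is done.

Besides the shell and the picture viewer there is one more tool, called after ">>>" as name(argument=value, ...) on one line, values as JSON. jog_arm: Moves the arm, as the interface text tells. Its arguments: {"type":"object","properties":{"targets":{"type":"array"},"grip_force":{"type":"number"}},"required":["targets"]}

```bash
ls; mkdir -p pics
python3 - <<'E'
from rig import robot, viewer, ticket
import cv2,numpy as np
o=robot.get_obs();print(o['clock'],o['tool_pos'],o['orientation'],robot.tips_ahead)
ims=[]
for n in("side","top"):
    im=viewer.snapshot(n)[:,:,::-1];cv2.imwrite(f"pics/{n}0.png",im);ims.append(im)
    p=viewer.camera_params(n);print(n,{k:np.round(v,3).tolist() for k,v in p.items()})
E
```

```text
pics
0.0 [0.18589517 0.54333889 0.22932106] [-3.13940997e+00 -3.16789577e-04  2.81180290e+00] 0.025
side {'fx': 365.403, 'fy': 365.403, 'cx': 324.338, 'cy': 203.719, 'k1': 0.015, 'R': [[0.855, -0.519, 0.016], [-0.379, -0.644, -0.664], [0.355, 0.562, -0.747]], 't': [-0.516, 0.293, 1.012]}
top {'fx': 458.101, 'fy': 458.101, 'cx': 321.322, 'cy': 191.306, 'k1': 0.006, 'R': [[0.003, -1.0, 0.006], [-0.984, -0.004, -0.177], [0.177, -0.005, -0.984]], 't': [0.01, 0.616, 1.34]}
```

View pics/top0.png

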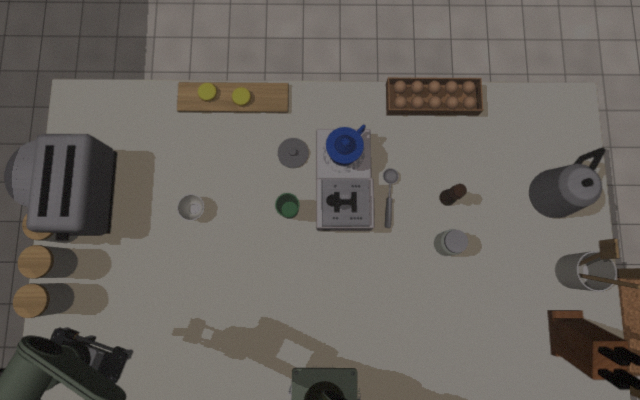

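View pics/side0.png

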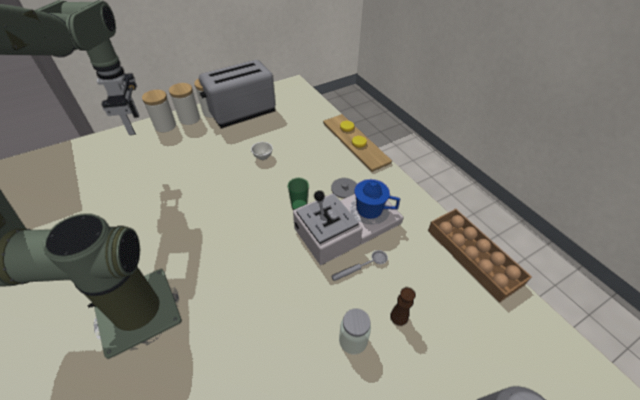

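The top view shows the drive unit at about (345,180), with its plate at (347,203) and the knob near (333,200). In the side view the knob is at about (319,196). I'll zoom in on both.

```bash
cat > h.py <<'E'
import numpy as np,cv2
from rig import robot,viewer
def ray(p,u,v):
    d=np.array([(u-p['cx'])/p['fx'],(v-p['cy'])/p['fy']]);s=d.copy()
    for _ in range(10): s=d/(1+p['k1']*(s@s))
    R=np.array(p['R']);return -R.T@np.array(p['t']),R.T@np.array([s[0],s[1],1])
def onz(p,u,v,z):
    c,d=ray(p,u,v);return c+d*(z-c[2])/d[2]
def tri(rs):
    A=0;b=0
    for c,d in rs:
        d=d/np.linalg.norm(d);M=np.eye(3)-np.outer(d,d);A=A+M;b=b+M@c
    return np.linalg.solve(A,b)
def proj(p,X):
    x=np.array(p['R'])@X+np.array(p['t']);s=x[:2]/x[2];s=s*(1+p['k1']*(s@s))
    return np.array([p['cx']+p['fx']*s[0],p['cy']+p['fy']*s[1]])
E
python3 - <<'E'
import cv2,numpy as np
a=cv2.imread('pics/top0.png')[115:240,305:385];b=cv2.imread('pics/side0.png')[165:275,285:410]
a=cv2.resize(a,(384,600),interpolation=cv2.INTER_CUBIC) # 4.8x
b=cv2.resize(b,(400,352),interpolation=cv2.INTER_CUBIC) # 3.2x
c=np.zeros((600,784,3),np.uint8);c[:,:384]=a;c[:352,384:]=b
cv2.imwrite('pics/z.png',c)
E
```

```text
(no output)
```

View pics/z.png

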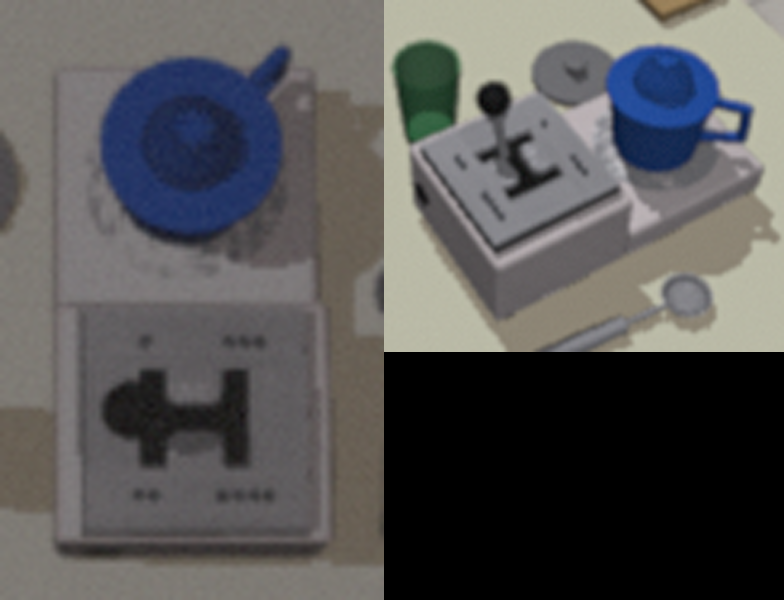

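The crop shows the gate legs at crop columns 153 and 236, rows 370–467. The knob is at crop (125,410) from the top and (494,100) from the side.

Run:
```python
from h import *
p=viewer.camera_params('top');q=viewer.camera_params('side')
T=lambda x,y:(305+(x+.5)/4.8-.5,115+(y+.5)/4.8-.5)
S=lambda x,y:(285+(x-384+.5)/3.2-.5,165+(y+.5)/3.2-.5)
C=[onz(p,*T(x,y),.116) for x,y in[(79,306),(316,306),(82,534),(320,534)]]
for c in C:print(np.round(c,4))
print('yaws',[np.degrees(np.arctan2(*(d[1::-1]))) for d in(C[0]-C[2],C[1]-C[3])],[np.degrees(np.arctan2(d[0],-d[1])) for d in(C[1]-C[0],C[3]-C[2])])
L=[onz(p,*T(x,y),.116) for x,y in[(153,370),(236,370),(153,467),(236,467)]]
for c in L:print(np.round(c,4))
print('ctr',np.mean(L,0),np.mean(C,0))
print('knob',tri([ray(p,*T(125,410)),ray(q,*S(494,100))]), onz(p,*T(125,410),.17))
print('jug top',onz(p,*T(191,146),.17))
```

```text
[0.6431 0.0137 0.116 ]
[ 0.6438 -0.1308  0.116 ]
[0.5039 0.0114 0.116 ]
[ 0.5045 -0.131   0.116 ]
yaws [np.float64(0.9425347210172679), np.float64(0.09321565954947685)] [np.float64(0.2650544407874907), np.float64(0.23471667699296986)]
[ 0.6037 -0.0313  0.116 ]
[ 0.6039 -0.0816  0.116 ]
[ 0.5444 -0.0312  0.116 ]
[ 0.5447 -0.0811  0.116 ]
ctr [ 0.5741943  -0.05630336  0.116     ] [ 0.57382174 -0.05917573  0.116     ]
knob [ 0.57260649 -0.01350674  0.16262838] [ 0.57042573 -0.01293727  0.17      ]
jug top [ 0.72890254 -0.0520456   0.17      ]
```

```bash
cat >> h.py <<'E'
from scipy.spatial.transform import Rotation as Ro
def rel(X,yaw=None,n=1):
    o=robot.get_obs();R=Ro.from_euler('xyz',o['orientation'])
    d=R.inv().apply(np.array(X)-o['tool_pos'])
    w=np.zeros(3) if yaw is None else (R.inv()*Ro.from_euler('xyz',[np.pi,0,yaw])).as_rotvec(degrees=True)
    print('rel',np.round(d,4),np.round(w,2));return d,w
E
python3 - <<'E'
from h import *
rel([.53,.03,.34],np.pi+.005)
w=viewer.camera_params('wrist');o=robot.get_obs();R=Ro.from_euler('xyz',o['orientation'])
c=-np.array(w['R']).T@np.array(w['t'])
print('cam in tool',R.inv().apply(c-o['tool_pos']),R.inv().apply(np.array(w['R'])[2]),R.inv().apply(np.array(w['R'])[0]))
E
```

```text
rel [-0.4918 -0.3745 -0.11  ] [ -0.11  -0.04 -19.18]
cam in tool [ 0.07819973 -0.00030588 -0.15419835] [-2.71001426e-01  1.61382264e-04  9.62578932e-01] [ 2.85297679e-04  9.99999955e-01 -8.73343226e-05]
```

>>> jog_arm(targets=[[255,-0.03,-0.02,-0.02,0,0,-2],[255,-0.06,-0.045,-0.04,0,0,-4],[255,-0.09,-0.07,-0.06,0,0,-6],[255,-0.12,-0.09,-0.08,0,0,-8],[255,-0.15,-0.115,-0.1,0,0,-10],[255,-0.18,-0.14,-0.11,0,0,-12],[255,-0.21,-0.16,-0.11,0,0,-14],[255,-0.24,-0.185,-0.11,0,0,-16],[255,-0.27,-0.205,-0.11,0,0,-18],[255,-0.3,-0.23,-0.11,-0.1,0,-19.2]])

```text
clock: 0.93
tool_pos: [0.3961, 0.2278, 0.3403]
orientation: [3.139, 0.0, -3.134]
wrist_force: [-0.2, 0.3, -0.4]
gripper_width: 0.0307
grip_force: 0.0
```

Run:
```python
from h import *
rel([.53,.03,.34],np.pi+.005);print(robot.get_obs()['tool_pos'])
```

```text
rel [-1.324e-01 -1.988e-01 -1.000e-04] [0.12 0.02 0.12]
[0.39614931 0.22781819 0.34026316]
```

>>> jog_arm(targets=[[255,-0.02,-0.03,0,0,0,0],[255,-0.04,-0.06,0,0,0,0],[255,-0.06,-0.09,0,0,0,0],[255,-0.08,-0.12,0,0,0,0],[255,-0.1,-0.15,0,0,0,0],[255,-0.115,-0.173,0,0,0,0],[255,-0.127,-0.19,0,0,0,0],[255,-0.132,-0.198,0,0,0,0],[255,-0.132,-0.198,0,0,0,0]])

```text
clock: 1.68
tool_pos: [0.529, 0.0305, 0.3392]
orientation: [3.14, -0.001, -3.139]
wrist_force: [-0.4, -0.3, -0.1]
gripper_width: 0.0005
grip_force: 0.0
```

Run:
```python
from h import *
o=robot.get_obs();print(o['tool_pos'],o['orientation'],o['gripper_width'])
im=viewer.snapshot('wrist')[:,:,::-1];cv2.imwrite('pics/w1.png',im)
w=viewer.camera_params('wrist');np.save('w1.npy',w,allow_pickle=True)
```

```text
[0.529021   0.03045911 0.33923993] [ 3.13991863e+00 -1.30661021e-03 -3.13899970e+00] 0.0005012642319006854
```

View pics/w1.png

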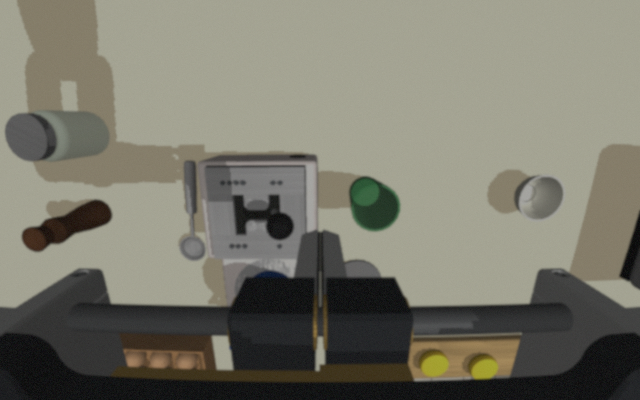

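The wrist view, looking down with +x down the image and +y to the right, shows the plate at (207–305, 165–255) and the knob at about (280,226). I'll zoom in on it.

Run:
```python
import cv2
a=cv2.imread('pics/w1.png')[150:270,190:330]
cv2.imwrite('pics/w1z.png',cv2.resize(a,None,fx=5,fy=5,interpolation=cv2.INTER_CUBIC))
```

```text
(no output)
```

View pics/w1z.png

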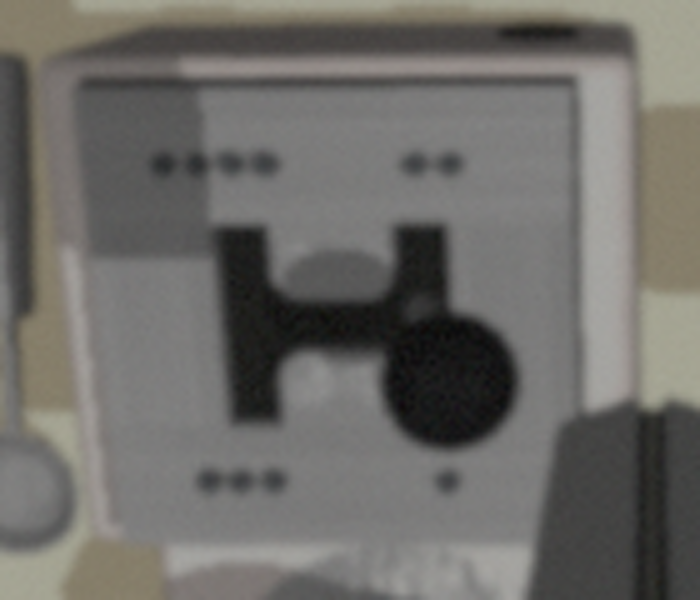

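Run:
```python
from h import *
w=np.load('w1.npy',allow_pickle=True).item()
T=lambda x,y:(190+(x+.5)/5-.5,150+(y+.5)/5-.5)
for x,y in[(242,227),(257,422),(421,227),(335,326),(250,326),(242,481),(209,163),(447,481),(432,163)]:print((x,y),np.round(onz(w,*T(x,y),.116),4))
for z in(.165,.17,.174):print('knob',z,onz(w,*T(451,381),z))
p=viewer.camera_params('top')
print('tri w+top',tri([ray(w,*T(451,381)),ray(p,305+125.5/4.8-.5,115+410.5/4.8-.5)]))
```

```text
(242, 227) [ 0.5459 -0.0815  0.116 ]
(257, 422) [ 0.6039 -0.0815  0.116 ]
(421, 227) [ 0.5458 -0.0318  0.116 ]
(335, 326) [ 0.5747 -0.0572  0.116 ]
(250, 326) [ 0.5748 -0.0814  0.116 ]
(242, 481) [ 0.6224 -0.0873  0.116 ]
(209, 163) [ 0.5279 -0.0893  0.116 ]
(447, 481) [ 0.622  -0.0273  0.116 ]
(432, 163) [ 0.5278 -0.028   0.116 ]
knob 0.165 [ 0.5727657  -0.01779206  0.165     ]
knob 0.17 [ 0.57090297 -0.01705572  0.17      ]
knob 0.174 [ 0.56941278 -0.01646665  0.174     ]
tri w+top [ 0.56793288 -0.0141127   0.1802872 ]
```

Gate centre is at (0.575,-0.057) with yaw about 0, and the knob is at about (0.571,-0.017,0.171), slightly on the near side of the cross line. I'll go down behind it and nudge it onto that line.

>>> jog_arm(targets=[[255,0.002,-0.02,0.02,0,0,0],[255,0.004,-0.04,0.05,0,0,0],[255,0.004,-0.0475,0.08,0,0,0],[255,0.004,-0.0475,0.11,0,0,0],[255,0.004,-0.0475,0.135,0,0,0],[255,0.004,-0.0475,0.15,0,0,0],[255,0.004,-0.0475,0.154,0,0,0],[255,0.004,-0.0475,0.154,0,0,0]])

```text
clock: 2.4
tool_pos: [0.5234, -0.0137, 0.1849]
orientation: [3.139, -0.003, -3.135]
wrist_force: [0.4, -0.3, -0.2]
gripper_width: 0.0006
grip_force: 0.0
```

>>> jog_arm(targets=[[255,-0.005,0,0,0,0,0],[255,-0.01,0,0,0,0,0],[255,-0.014,0,0,0,0,0],[255,-0.017,0,0,0,0,0],[255,-0.019,0,0,0,0,0],[255,-0.02,0,0,0,0,0]])

```text
clock: 2.9
tool_pos: [0.5448, -0.0152, 0.1865]
orientation: [3.14, -0.001, -3.136]
wrist_force: [-3.2, 0.5, 3.3]
gripper_width: 0.0004
grip_force: 1.5
```

Run:
```python
from h import *
im=viewer.snapshot('wrist')[:,:,::-1]
o=robot.get_obs();print(o['tool_pos'],o['wrist_force'],robot.tips_ahead)
w=viewer.camera_params('wrist');np.save('w2.npy',w,allow_pickle=True)
s=viewer.snapshot('side')[:,:,::-1]
c=np.zeros((600,800,3),np.uint8);c[:400,:640]=im
c[330:600,500:800]=cv2.resize(s[150:240,285:385],(300,270),interpolation=cv2.INTER_CUBIC)
cv2.imwrite('pics/w2.png',c)
```

```text
[ 0.54484256 -0.01524355  0.18636387] [-1.77498777  0.39501691  1.67072876] 0.025
```

View pics/w2.png

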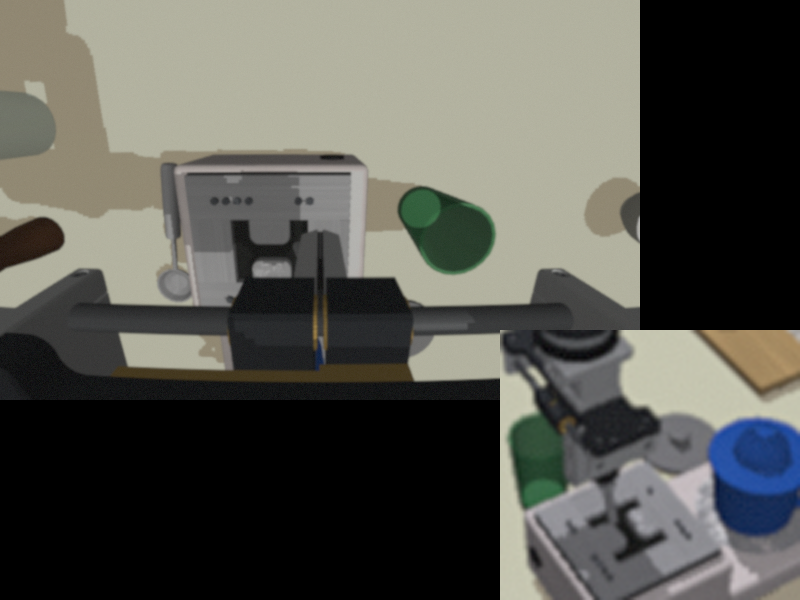

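The fingers hide the knob, but the force reading confirms contact from the near side. I'll push a few millimetres more to reach the cross line.

>>> jog_arm(targets=[[255,-0.001,0,0,0,0,0],[255,-0.002,0,0,0,0,0],[255,-0.003,0,0,0,0,0],[255,-0.004,0,0,0,0,0],[255,-0.0045,0,0,0,0,0],[255,-0.0045,0,0,0,0,0]])

```text
clock: 3.5
tool_pos: [0.5495, -0.0152, 0.1861]
orientation: [3.14, 0.0, -3.136]
wrist_force: [-3.1, 0.0, 3.0]
gripper_width: 0.0007
grip_force: 1.3
```

>>> jog_arm(targets=[[255,0.015,0,0,0,0,0],[255,0.03,0,0,0,0,0],[255,0.04,0.02,0,0,0,0],[255,0.04,0.05,0,0,0,0],[255,0.04,0.06,0,0,0,0],[255,0.04,0.06,0,0,0,0]])

```text
clock: 4.0
tool_pos: [0.5096, 0.0463, 0.1863]
orientation: [3.14, 0.002, -3.133]
wrist_force: [0.4, -0.5, 0.3]
gripper_width: 0.0005
grip_force: 0.0
```

Run:
```python
from h import *
o=robot.get_obs();print(o['tool_pos'],o['orientation'])
im=viewer.snapshot('wrist')[:,:,::-1]
w=viewer.camera_params('wrist');np.save('w3.npy',w,allow_pickle=True)
t=viewer.snapshot('top')[:,:,::-1]
c=np.zeros((560,800,3),np.uint8);c[:,:480]=cv2.resize(im[150:290,160:280],(480,560),interpolation=cv2.INTER_CUBIC)
c[:400,480:]=cv2.resize(t[160:240,310:374],(320,400),interpolation=cv2.INTER_CUBIC)
cv2.imwrite('pics/w3.png',c)
g=t.max(2).astype(int)
print(proj(w,np.array([.574,-.017,.171])),proj(w,np.array([.575,-.057,.116])))
```

```text
[0.50956301 0.04632525 0.18625353] [ 3.13953719e+00  2.02162139e-03 -3.13315631e+00]
[234.18004821 327.45406427] [208.06794983 285.94426572]
```

View pics/w3.png

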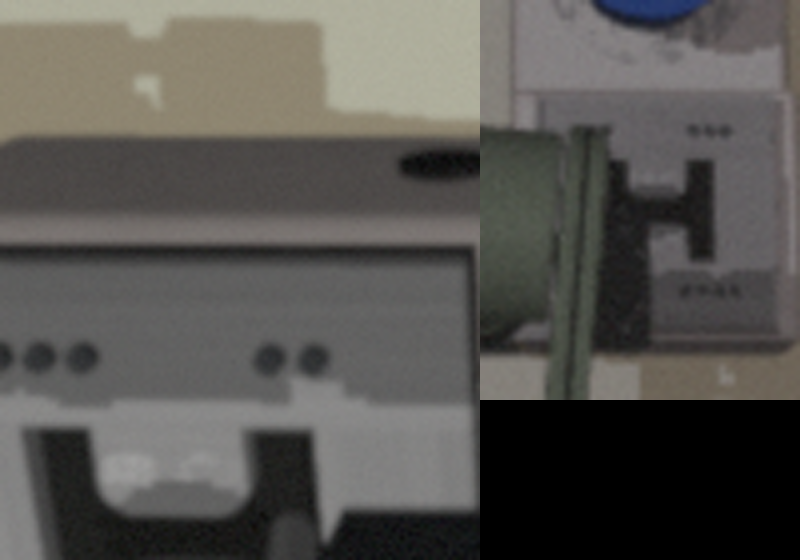

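The stick at the plate shows at crop (292,520), close to the cross passage, but the arm and fingers hide the knob. The upward force is odd, so I'll rise and re-measure the knob.

>>> jog_arm(targets=[[255,0,0.0,-0.03,0,0,0],[255,0,0,-0.06,0,0,0],[255,0,0,-0.09,0,0,0],[255,0,0,-0.105,0,0,0],[255,0,0,-0.11,0,0,0],[255,0,0,-0.11,0,0,0]])

```text
clock: 4.6
tool_pos: [0.5104, 0.0433, 0.2978]
orientation: [3.141, 0.004, -3.137]
wrist_force: [0.7, 0.2, 0.0]
gripper_width: 0.0005
grip_force: 0.0
```

```bash
cat > look.py <<'E'
from h import *
import sys
n=sys.argv[1]
o=robot.get_obs();print(o['tool_pos'],o['wrist_force'])
w=viewer.camera_params('wrist');im=viewer.snapshot('wrist')[:,:,::-1]
np.save(n+'.npy',w,allow_pickle=True)
q=viewer.camera_params('side');s=viewer.snapshot('side')[:,:,::-1]
np.save(n+'s.npy',q,allow_pickle=True)
a=proj(w,np.array([.575,-.057,.13])).astype(int)-[60,60];a[0]=max(a[0],0);a[1]=min(max(a[1],0),280);print('worigin',a,'scale 4; side origin 285,165, scale 3')
c=np.zeros((480,800,3),np.uint8);c[:,:480]=cv2.resize(im[a[1]:a[1]+120,a[0]:a[0]+120],(480,480),interpolation=cv2.INTER_CUBIC)
c[:300,480:]=cv2.resize(s[165:265,285:391],(320,300),interpolation=cv2.INTER_CUBIC)
cv2.imwrite(f'pics/{n}.png',c)
E
python3 look.py w4
```

```text
[0.51040908 0.04332558 0.29777011] [0.71643222 0.15904116 0.00722111]
worigin [179 181] scale 4; side origin 285,165, scale 3
```

View pics/w4.png

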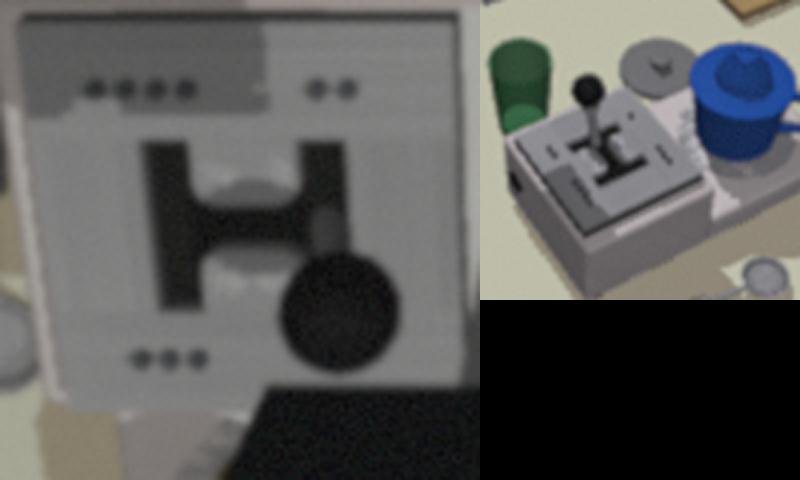

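Run:
```python
from h import *
w=np.load('w4.npy',allow_pickle=True).item();q=np.load('w4s.npy',allow_pickle=True).item()
T=lambda x,y:(179+(x+.5)/4-.5,181+(y+.5)/4-.5)
for x,y in[(165,142),(181,310),(250,228),(321,142),(325,230)]:print((x,y),np.round(onz(w,*T(x,y),.116),4))
k=ray(w,*T(340,312))
for z in(.165,.171):print('knob',z,onz(w,*T(340,312),z))
print('tri',tri([k,ray(q,285+(588.5-480)/3.02-.5,165+91.5/3-.5)]))
print('range from size',.017*w['fx']/(59/4), np.linalg.norm(k[0]-onz(w,*T(340,312),.171)))
```

```text
(165, 142) [ 0.5461 -0.0831  0.116 ]
(181, 310) [ 0.6047 -0.0835  0.116 ]
(250, 228) [ 0.5752 -0.0582  0.116 ]
(321, 142) [ 0.5458 -0.0335  0.116 ]
(325, 230) [ 0.5757 -0.034   0.116 ]
knob 0.165 [ 0.57958713 -0.02000409  0.165     ]
knob 0.171 [ 0.57648615 -0.01869775  0.171     ]
tri [ 0.57599601 -0.01875032  0.1705488 ]
range from size 0.3251681534667147 0.32173280769541795
```

The knob is at (0.5765,-0.0187,0.171), and the gate centre in the same view is (0.5754,-0.058). That puts it in line with the cross passage, so I'll come down on its left side and push right.

>>> jog_arm(targets=[[255,-0.03,0.002,0,0,0,0],[255,-0.055,0.003,0.02,0,0,0],[255,-0.065,0.003,0.05,0,0,0],[255,-0.065,0.003,0.08,0,0,0],[255,-0.065,0.003,0.1,0,0,0],[255,-0.065,0.003,0.11,0,0,0],[255,-0.065,0.003,0.111,0,0,0],[255,-0.065,0.003,0.111,0,0,0]])

```text
clock: 5.37
tool_pos: [0.5733, 0.0479, 0.184]
orientation: [3.14, -0.002, -3.136]
wrist_force: [0.4, 0.0, 0.4]
gripper_width: 0.0003
grip_force: 0.0
```

>>> jog_arm(targets=[[255,0,-0.007,0,0,0,0],[255,0,-0.014,0,0,0,0],[255,0,-0.021,0,0,0,0],[255,0,-0.027,0,0,0,0],[255,0,-0.031,0,0,0,0],[255,0,-0.034,0,0,0,0],[255,0,-0.037,0,0,0,0],[255,0,-0.04,0,0,0,0],[255,0,-0.043,0,0,0,0],[255,0,-0.046,0,0,0,0]])

```text
clock: 6.2
tool_pos: [0.5748, 0.0027, 0.1858]
orientation: [3.138, 0.002, -3.136]
wrist_force: [0.6, 3.2, 2.9]
gripper_width: 0.0003
grip_force: 1.9
```

>>> jog_arm(targets=[[255,0,-0.004,0,0,0,0],[255,0,-0.008,0,0,0,0],[255,0,-0.012,0,0,0,0],[255,0,-0.016,0,0,0,0],[255,0,-0.02,0,0,0,0],[255,0,-0.024,0,0,0,0],[255,0,-0.028,0,0,0,0],[255,0,-0.032,0,0,0,0],[255,0,-0.036,0,0,0,0],[255,0,-0.04,0,0,0,0]])

```text
clock: 7.03
tool_pos: [0.5744, -0.0386, 0.185]
orientation: [3.14, -0.0, -3.136]
wrist_force: [0.4, 2.3, 1.8]
gripper_width: 0.0002
grip_force: 1.4
```

>>> jog_arm(targets=[[255,0,-0.004,0,0,0,0],[255,0,-0.008,0,0,0,0],[255,0,-0.012,0,0,0,0],[255,0,-0.015,0,0,0,0],[255,0,-0.018,0,0,0,0],[255,0,-0.02,0,0,0,0],[255,0,-0.022,0,0,0,0],[255,0,-0.022,0,0,0,0]])

```text
clock: 7.7
tool_pos: [0.5745, -0.0603, 0.1845]
orientation: [3.14, -0.0, -3.137]
wrist_force: [1.1, 2.5, -1.1]
gripper_width: 0.0001
grip_force: 1.1
```

>>> jog_arm(targets=[[255,0,-0.001,0,0,0,0],[255,0,-0.002,0,0,0,0],[255,0,-0.003,0,0,0,0],[255,0,-0.004,0,0,0,0],[255,0,-0.005,0,0,0,0],[255,0,-0.005,0,0,0,0]])

```text
clock: 8.2
tool_pos: [0.5742, -0.0651, 0.1846]
orientation: [3.14, -0.001, -3.136]
wrist_force: [-0.4, 1.8, -2.0]
gripper_width: 0.0007
grip_force: 1.3
```

>>> jog_arm(targets=[[255,0,0.015,0,0,0,0],[255,0,0.03,0,0,0,0],[255,0.03,0.045,0,0,0,0],[255,0.06,0.06,-0.02,0,0,0],[255,0.065,0.08,-0.05,0,0,0],[255,0.065,0.09,-0.08,0,0,0],[255,0.065,0.1,-0.11,0,0,0],[255,0.065,0.1,-0.11,0,0,0],[255,0.065,0.1,-0.11,0,0,0]])

```text
clock: 8.95
tool_pos: [0.5108, 0.0339, 0.2984]
orientation: [-3.141, 0.007, -3.136]
wrist_force: [0.6, -0.9, -1.0]
gripper_width: 0.0003
grip_force: 0.0
```

```bash
python3 look.py w5
```

```text
[0.51078867 0.03387963 0.29844563] [ 0.63466102 -0.91480379 -0.9706273 ]
worigin [186 180] scale 4; side origin 285,165, scale 3
```

View pics/w5.png

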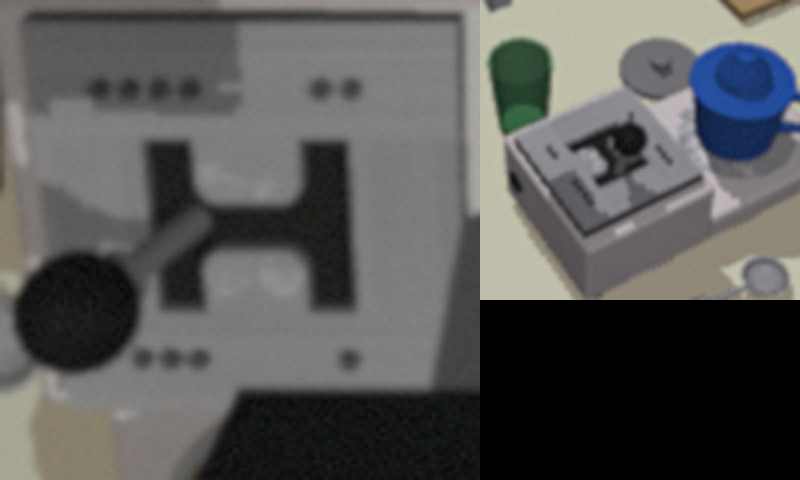

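The knob, at crop (77,311), is now across on the right, and the stick stands at the right end of the cross passage.

Run:
```python
from h import *
w=np.load('w5.npy',allow_pickle=True).item();q=np.load('w5s.npy',allow_pickle=True).item()
T=lambda x,y:(186+(x+.5)/4-.5,180+(y+.5)/4-.5)
for x,y in[(168,142),(183,310),(325,142),(252,227)]:print((x,y),np.round(onz(w,*T(x,y),.116),4))
for z in(.169,.171):print('knob',z,onz(w,*T(77,311),z))
rel([.53,-.097,.185],np.pi)
```

```text
(168, 142) [ 0.5462 -0.0831  0.116 ]
(183, 310) [ 0.6049 -0.0834  0.116 ]
(325, 142) [ 0.5459 -0.0333  0.116 ]
(252, 227) [ 0.575  -0.0583  0.116 ]
knob 0.169 [ 0.57832527 -0.09508513  0.169     ]
knob 0.171 [ 0.57728689 -0.09417959  0.171     ]
rel [-0.0205 -0.1309  0.1096] [ 0.03 -0.02  0.28]
```

The knob is 36 mm right of centre and 40 mm is mid-leg, so I'll push it right about 3.5 mm more before going forward.

>>> jog_arm(targets=[[255,-0.02,-0.025,0,0,0,0],[255,-0.045,-0.05,0.01,0,0,0],[255,-0.065,-0.075,0.03,0,0,0],[255,-0.065,-0.079,0.06,0,0,0],[255,-0.065,-0.079,0.09,0,0,0],[255,-0.065,-0.079,0.108,0,0,0],[255,-0.065,-0.079,0.113,0,0,0],[255,-0.065,-0.079,0.113,0,0,0],[255,-0.065,-0.079,0.113,0,0,0]])

```text
clock: 9.8
tool_pos: [0.5744, -0.0444, 0.1818]
orientation: [3.14, -0.001, -3.137]
wrist_force: [0.0, 0.2, 1.0]
gripper_width: 0.0003
grip_force: 0.0
```

>>> jog_arm(targets=[[255,0,-0.006,0,0,0,0],[255,0,-0.012,0,0,0,0],[255,0,-0.016,0,0,0,0],[255,0,-0.019,0,0,0,0],[255,0,-0.02,0,0,0,0],[255,0,-0.021,0,0,0,0],[255,0,-0.022,0,0,0,0],[255,0,-0.023,0,0,0,0],[255,0,-0.023,0,0,0,0]])

```text
clock: 10.55
tool_pos: [0.575, -0.0668, 0.1823]
orientation: [3.14, 0.001, -3.136]
wrist_force: [0.0, 2.0, 1.5]
gripper_width: 0.0002
grip_force: 1.0
```

Contact is back at about 2 N, so I'll push 2 mm more, back off to the left, and go round behind the knob.

>>> jog_arm(targets=[[255,0,-0.001,0,0,0,0],[255,0,-0.002,0,0,0,0],[255,0,-0.002,0,0,0,0]])

```text
clock: 10.8
tool_pos: [0.5749, -0.069, 0.1819]
orientation: [3.14, 0.001, -3.136]
wrist_force: [1.1, 2.5, 1.3]
gripper_width: 0.0004
grip_force: 1.1
```

>>> jog_arm(targets=[[255,0,0.012,0,0,0,0],[255,0.01,0.024,0,0,0,0],[255,0.035,0.024,0,0,0,0],[255,0.05,0.012,0,0,0,0],[255,0.052,-0.012,0,0,0,0],[255,0.052,-0.027,0,0,0,0],[255,0.052,-0.0285,0,0,0,0],[255,0.052,-0.0285,0,0,0,0]])

```text
clock: 11.47
tool_pos: [0.5224, -0.098, 0.1816]
orientation: [3.14, -0.001, -3.138]
wrist_force: [-0.2, 0.1, -1.2]
gripper_width: 0.0005
grip_force: 0.0
```

>>> jog_arm(targets=[[255,-0.007,0,0,0,0,0],[255,-0.014,0,0,0,0,0],[255,-0.02,0,0,0,0,0],[255,-0.024,0,0,0,0,0],[255,-0.028,0,0,0,0,0],[255,-0.031,0,0,0,0,0],[255,-0.034,0,0,0,0,0],[255,-0.037,0,0,0,0,0],[255,-0.04,0,0,0,0,0]])

```text
clock: 12.22
tool_pos: [0.5628, -0.0975, 0.182]
orientation: [3.14, -0.0, -3.136]
wrist_force: [-3.0, 0.6, 4.0]
gripper_width: 0.0002
grip_force: 1.3
```

>>> jog_arm(targets=[[255,-0.003,0,0,0,0,0],[255,-0.006,0,0,0,0,0],[255,-0.009,0,0,0,0,0],[255,-0.012,0,0,0,0,0],[255,-0.014,0,0,0,0,0],[255,-0.016,0,0,0,0,0],[255,-0.017,0,0,0,0,0],[255,-0.017,0,0,0,0,0]])

```text
clock: 12.88
tool_pos: [0.5799, -0.0974, 0.1815]
orientation: [3.14, -0.0, -3.136]
wrist_force: [-1.6, -0.0, 0.4]
gripper_width: 0.0003
grip_force: 0.9
```

Now slowly into the end.

>>> jog_arm(targets=[[255,-0.001,0,0,0,0,0],[255,-0.002,0,0,0,0,0],[255,-0.003,0,0,0,0,0],[255,-0.004,0,0,0,0,0],[255,-0.005,0,0,0,0,0],[255,-0.006,0,0,0,0,0]])

```text
clock: 13.38
tool_pos: [0.5855, -0.0974, 0.1814]
orientation: [3.14, -0.001, -3.136]
wrist_force: [-3.2, 0.3, -2.9]
gripper_width: 0.0006
grip_force: 1.4
```

>>> jog_arm(targets=[[255,-0.0005,0,0,0,0,0],[255,-0.001,0,0,0,0,0],[255,-0.0015,0,0,0,0,0],[255,-0.0015,0,0,0,0,0]])

```text
clock: 13.72
tool_pos: [0.5868, -0.0974, 0.1816]
orientation: [3.14, -0.001, -3.136]
wrist_force: [-4.0, 0.8, -1.9]
gripper_width: 0.0005
grip_force: 2.0
```

>>> jog_arm(targets=[[255,-0.0005,0,0,0,0,0],[255,-0.001,0,0,0,0,0],[255,-0.001,0,0,0,0,0]])

```text
clock: 13.97
tool_pos: [0.5873, -0.0974, 0.1815]
orientation: [3.14, -0.003, -3.136]
wrist_force: [-6.4, 1.0, -1.7]
gripper_width: 0.0006
grip_force: 2.9
```

>>> jog_arm(targets=[[255,-0.0005,0,0,0,0,0],[255,-0.001,0,0,0,0,0],[255,-0.001,0,0,0,0,0]])

```text
clock: 14.22
tool_pos: [0.5876, -0.0974, 0.1814]
orientation: [3.14, -0.004, -3.136]
wrist_force: [-8.8, 0.9, -1.4]
gripper_width: 0.0001
grip_force: 3.8
```

The force is climbing while the tool stalls, so the lever is home. I'll back off, rise and check.

>>> jog_arm(targets=[[255,0.005,0,0,0,0,0],[255,0.02,0,0,0,0,0],[255,0.045,0.01,0,0,0,0],[255,0.065,0.04,-0.02,0,0,0],[255,0.075,0.075,-0.05,0,0,0],[255,0.075,0.11,-0.08,0,0,0],[255,0.075,0.13,-0.11,0,0,0],[255,0.075,0.13,-0.115,0,0,0],[255,0.075,0.13,-0.115,0,0,0]])

```text
clock: 14.97
tool_pos: [0.5172, 0.0327, 0.3028]
orientation: [3.141, 0.014, -3.133]
wrist_force: [0.5, -0.6, 0.1]
gripper_width: 0.0002
grip_force: 0.0
```

```bash
python3 look.py w6
```

```text
[0.51724606 0.03274351 0.30281984] [ 0.4501558  -0.61602387  0.11964432]
worigin [188 173] scale 4; side origin 285,165, scale 3
```

View pics/w6.png

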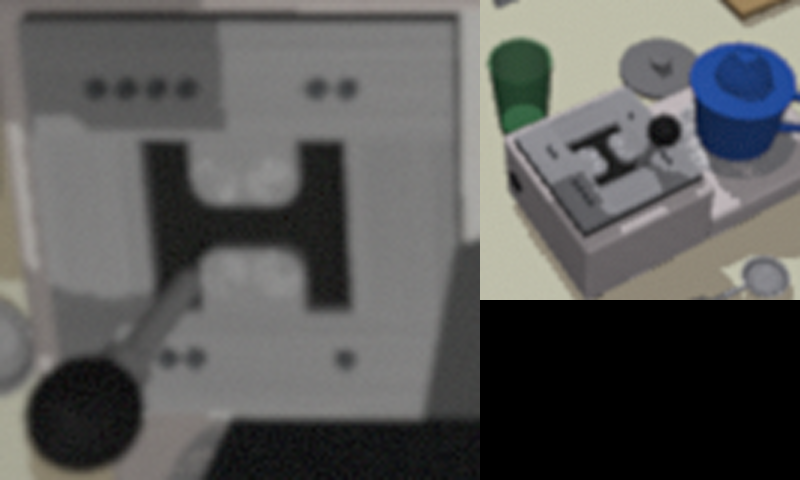

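The lever leans into the three-stud slot, with the knob at crop (84,412) and the stick at the slot's far end. The jug, tumbler and lid haven't moved. I'll check the knob's offset before handing in.

Run:
```python
from h import *
w=np.load('w6.npy',allow_pickle=True).item();q=np.load('w6s.npy',allow_pickle=True).item()
T=lambda x,y:(188+(x+.5)/4-.5,173+(y+.5)/4-.5)
g=onz(w,*T(248,227),.116);k=onz(w,*T(84,412),.166)
print(g,k,k-g,tri([ray(w,*T(84,412)),ray(q,285+(664.5-480)/3.02-.5,165+131.5/3-.5)])-g)
```

```text
[ 0.57507022 -0.0584397   0.116     ] [ 0.61385442 -0.09774925  0.166     ] [ 0.0387842  -0.03930955  0.05      ] [ 0.03795235 -0.03893607  0.05071426]
```

```bash
python3 -c "
from rig import ticket
print(ticket.close_job())"
```

```text
the job is handed in; nothing more can be done
None
```

The lever is in the three-stud slot, pushed without gripping until it met the slot's end at about 9 N; the knob sits 39 mm forward and 39 mm right of gate centre, the arm is clear, nothing else in view looks moved, and the job was handed in at about 15 s.

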